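# Unload the glue press and hang up its board

### The arm

A 6-joint arm with a two-finger parallel gripper is mounted at the origin on a cart in front of the work surface, level with it; the furniture and walls round the work are solid. World frame = base frame: x ahead of the robot, y to its left, z up, the work surface at z = 0. Lengths are in m, angles in rad, forces in N, time in s.
With the tool pointing down it reaches from about 0.325 to 0.775 m from the base axis. Payload 9.3 kg.
Tool frame: the origin (TCP) lies at the very end of the fingers, on their centre line; the grasp point (between the pads) lies 19 mm behind it (env.hold_point_z is the distance from the TCP to the grasp point, in m); z points along the fingers, y is the line along which they close (so a half turn about z gives the same grasp; the last joint's range is limited). The gripper opens to 85 mm and grips with 20 to 120 N. Pads are 22 mm wide; open, the fingers measure 114 mm over their backs; the gripper's body (76 mm by 85 mm) begins 54 mm behind the grasp point. The pads swing forward as they close: fully open they stand 13 mm farther back than shut.
Start: joints at [1.052, 0.259, 0.021, 1.334, 0, 1.418], TCP at [0.197, 0.514, 0.231] pointing down, gripper open.
Joint ranges: [-3.04, 3.04], [-0.91, 1.82], [-1.04, 1.36], [-1.92, 1.95], [-1.52, 1.45], [-3.14, 3.14]. Speed limits (rad/s): [2.22, 2.22, 2.79, 3.14, 3.14, 3.14].

### API

Orientations are given as a unit quaternion [x, y, z, w].
In Python, from cell import telemetry, cams, job, env gives the robot as it stands.
- The arm moves only by the tool play_rows, never from a script. Its argument "moves" is text: rows parted by semicolons, each of 7 numbers parted by spaces: the turn, a rotation vector about the tool's x, y, z in degrees, then the shift along the tool's x, y, z in m, then the finger opening in m, from 0 to 0.0854. A call has 1 to 10 rows; each row shifts and turns the commanded pose from where the row before left it, along the tool's axes as they then stand; what a row does not reach is not made up. A row lasts 1/8 s, in which the tool goes at most 62.5 mm and 10.7 degrees, less where a joint would pass 70% of its speed; a pose out of reach is approached as far as the arm can. A call with a gripper value outside its range is refused whole. The fingers move at their own pace and stop on an object; the grip force is fixed at half the most. Time passes only in rows, so rows that do not move let the fingers close. It gives the time, the measured TCP pose, the force, the opening and the grip force at its end, in the units of the state.
- telemetry.get_obs(): the state, without advancing time (a new reading comes with each control period).
- cams.camera(name): name is "scene" or "top" or "wrist"; returns the picture (480x640x3 uint8, red, green, blue); there is no depth.
- cams.get_calibration(name): a dict with "fx", "fy", "cx", "cy" (pixels), "dist_coeffs" ([k1, k2, p1, p2, k3] as OpenCV has them; the pictures are not rectified), "R" (3x3) and "t" (3): a world point X has camera coordinates R X + t; the wrist camera has in their place "T_tool_cam" (4x4, takes a point from camera to tool coordinates, whose origin is the TCP and whose axes are the flange's). Camera axes: x right, y down, z forward; pixel columns grow to the right and rows downward; lengths in m; the calibration is good to about 2 mm. A picture is of the moment at which its call begins: read the wrist's pose just before it. get_calibration takes no time and is no camera call.
- job.sign_off(): hands the job in; it is judged then, once.
The state is a dict: "time": time; "joint_positions": joint angles; "joint_velocities": joint speeds; "joint_efforts": joint torques, N m; "ee_pos": TCP position; "tcp_rot": TCP orientation; "wrist_force": force on the tool from outside, world axes, zero at the start; "torque": the same for the moment, N m; "width": finger opening in m; "grasp_force": force on a finger pad.
Only numpy, scipy, OpenCV 4.12 (cv2) and the standard library are available. Lean on these libraries where they do the work, as an engineer would, in place of code of your own. Each camera call takes 0.05 s, during which the arm holds its last target. There are 200 camera calls.

### The job

The glue has set on the knife handles in the green screw press. Wind the handwheel anticlockwise, letting your hand rise with it, until the press is fully open; then draw the press board with its handles straight out, clear of the press, lay every handle down in the wooden tray, and hang the empty board on the hook by the hole in its tongue. Leave the press open, and do not disturb the other tools lying about.

Things in the scene. Friction and masses are not known exactly. Their poses are not given: they have to be found in the camera images.
- press: Green cast screw press, fixed. Origin: centre of its underside, on the screw axis; its -x side is open: the board's tongue sticks out there and the board is drawn out that way. Steel sole plate 126 (x) x 218 (y) x 6 mm; uprights 46 mm deep with inner faces at y = +-84 mm, feet (84 mm deep, 20 mm high) at +-80 mm; arch 50 mm deep, up to 140 mm high on the axis.
- wheel_hub (a point): Centre of the handwheel (turns and rises with it), 178 mm above the table when shut. Rim 108 mm outside, 84 mm inside, 12 mm thick; one straight spoke 14 mm wide, 14 mm high right across along this point's x axis, open on both sides: grip it from above across its middle. 12 mm nut on top to +12 mm; 32 mm boss from -6 to -18 mm; arch's top 38 mm below (shut).
- press_wheel (a joint): Turn of the handwheel, rad: 0 shut, 5.24 fully open; grows anticlockwise seen from above. Needs about 0.15 N m; stays where it is left.
- press_stem (a joint): Rise of the stem, platen and wheel, m: 0 shut (rubber pad of the platen squeezing the handles), 0.020 fully open (stop). Tied to the wheel by the thread: 24 mm a turn, i.e. 3.82 mm per rad.
- press_board: Plywood board, loose, 160 g. Origin: centre of the underside of its blade, 126 (x) x 150 (y) x 10 mm, with ribs 5 mm high that form three lanes 30 mm wide along x (centres y = 0, +-48), shut at the rear (+x); at its -x edge a tongue 42 mm wide, 10 mm thick, from x = -62 to -168 mm: grip it across its width at about x = -108. Starts in the press under the platen, x axis along the press's.
- board_hole (a point): Centre of the 27 mm hanging hole through the tongue, at x = -147 mm, y = 0 and mid-thickness (z = 5 mm) of the board. Axes as the board's.
- handle_1: Knife handle blank, pale wood, loose, 23 (x) x 118 (y) x 19 mm, 35 g. Origin: centre of its underside. Lies in a lane of the board, 10 mm above its underside, long axis along the board's x. Two or three of the handles are there; an absent one reads None from the start.
- handle_2: Knife handle blank, dark brown wood, else the same as handle_1.
- handle_3: Knife handle blank, pale wood, else the same as handle_1.
- tray: Wooden tray, loose, 0.7 kg, open on top. Origin: centre of its underside. 160 (x) x 170 (y) x 20 mm outside, walls 7 mm, floor 7 mm thick. Inside 146 x 156 mm: three handles lie in it side by side.
- hook_stand: Wooden stand, fixed: foot from x = -65 to +55 mm, 92 mm wide, 16 mm high; upright panel 80 mm wide whose front face is at x = +34 mm, up to 316 mm. Origin: centre of the foot's underside; the hook points to its -x axis.
- hook_seat (a point): The lowest bend of the steel hook (8 mm rod), at x = -29 mm, z = 254 mm of the stand (upper side of the rod); the hung hole rests here or on the rod behind it. Axes as the stand's. From the panel the rod runs down 12 mm to this bend.
- hook_tip (a point): Top of the hook's upright end, at x = -40 mm, z = 288 mm of the stand: the hole must be passed down over it, 34 mm to the seat. A board let go there, tongue towards the panel, swings down and hangs from the seat with its underside to the panel.
- hammer: Bystander: small hammer 200 x 78 x 20 mm, origin at its middle.
- glue_bottle: Bystander: amber bottle with red nozzle, 41 mm across, 126 mm tall, upright, near the vise (a like one at the back is fixed).
- screwdriver: Bystander: screwdriver with red handle, 180 x 24 x 24 mm.
- marker: Bystander: white marker with black cap, 124 x 13 x 14 mm.
- press_axis (a point): Point on the press's screw axis, on top of the sole plate (6 mm above the table).

How it is judged:
On the way, in this order (a step that is already met when the one before it is completed fails the run):
1. the press is wound fully open (value of joint press_stem above 0.018 m), for 0.2 s.
2. the press board is drawn out clear of the press (horizontal distance between press_board and press_axis above 0.12 m), for 0.2 s.
3. every handle lies in the tray (x of handle_1 in the frame of tray between -0.075 and 0.075 m and y of handle_1 in the frame of tray between -0.08 and 0.08 m and z of handle_1 in the frame of tray between 0 and 0.035 m and angle between handle_1's own y axis and vertical between 1.3 and 1.84 rad and linear speed of each of handle_1, handle_2, handle_3 below 0.05 m/s and x of handle_2 in the frame of tray between -0.075 and 0.075 m and y of handle_2 in the frame of tray between -0.08 and 0.08 m and z of handle_2 in the frame of tray between 0 and 0.035 m and angle between handle_2's own y axis and vertical between 1.3 and 1.84 rad and x of handle_3 in the frame of tray between -0.075 and 0.075 m and y of handle_3 in the frame of tray between -0.08 and 0.08 m and z of handle_3 in the frame of tray between 0 and 0.035 m and angle between handle_3's own y axis and vertical between 1.3 and 1.84 rad), for 0.2 s.
At the end, for the whole second after the job is handed in: The stem stands within 2 mm of its fully open stop; every handle present lies flat inside the tray, at rest; the board hangs still by its hole on the hook, the hole round the rod anywhere between panel and tip, its tongue upward within about 30 degrees (all of step 3 and value of joint press_stem above 0.018 m and x of board_hole in the frame of hook_stand between -0.045 and 0.034 m and y of board_hole in the frame of hook_stand between -0.02 and 0.02 m and z of board_hole in the frame of hook_stand between 0.22 and 0.27 m and angle between press_board's own x axis and vertical above 2.6 rad and linear speed of press_board below 0.08 m/s); the robot touches nothing.
It fails at once if one of the other tools (hammer, glue bottle, screwdriver, marker) is shifted more than 5 cm (distance of any of hammer, glue_bottle, screwdriver, marker from where it was at the start of the episode above 0.05 m).
Of handle_1, handle_2, handle_3 only 2 to 3 are there at a start; the rules pass over those that are not, and their reading is None.
At some moment in a run one of handle_1, handle_2, handle_3 may be knocked a few centimetres aside while the robot is not near it.
It also fails if it takes over 200 s, if anything falls off the work surface, if the arm or the gripper's body presses on something with over 40 N, if the wrist force passes 120 N, or if a joint passes its speed limit or range.

## Working session

There is one attempt and no reset: what is moved stays moved. The work goes in short steps, Python scripts to look and compute and a tool call to move; the robot and the scene stay as the last step left them, time stands still between calls to the robot, and variables do not carry over. Pictures are saved under pics/ and viewed, at most 14 in all, crops included, and the job is handed in when it is done.

Besides the shell and the picture viewer there is one more tool, called as name(argument=value, ...) on one line, values as JSON. play_rows: Moves the arm, as the interface text tells. Its arguments: {"type":"object","properties":{"moves":{"type":"string"}},"required":["moves"]}

```bash
ls; mkdir -p pics; python3 - <<'E'
from cell import telemetry, cams, job, env
import cv2, numpy as np
o=telemetry.get_obs(); print({k:np.round(v,4).tolist() for k,v in o.items() if v is not None})
print(env.hold_point_z)
for n in ["scene","top","wrist"]:
    im=cams.camera(n); cv2.imwrite(f"pics/a_{n}.png",im[:,:,::-1]); c=cams.get_calibration(n); print(n,{k:np.round(v,4).tolist() for k,v in c.items()})
E
```

```text
pics
{'time': 0.0, 'joint_positions': [1.0524, 0.2592, 0.0208, 1.3337, -0.0, 1.4182], 'joint_velocities': [0.0001, -0.0003, 0.001, 0.0001, -0.0001, 0.0004], 'joint_efforts': [-0.0015, -55.5642, 34.4528, 0.0138, -0.0003, 0.0], 'ee_pos': [0.1966, 0.5134, 0.2307], 'tcp_rot': [0.1819, 0.9833, -0.0006, -0.0002], 'wrist_force': [-0.3969, -0.4739, 0.2035], 'torque': [-0.0611, 0.0182, -0.038], 'grasp_force': 0.0, 'width': 0.0853}
0.0187
scene {'fx': 480.3647, 'fy': 480.3647, 'cx': 326.0588, 'cy': 239.233, 'dist_coeffs': [-0.0286, 0.0, 0.0, 0.0, 0.0], 'R': [[0.6414, -0.7672, -0.0061], [-0.5233, -0.4316, -0.7348], [0.5611, 0.4745, -0.6783]], 't': [-0.3552, 0.4149, 0.7191]}
top {'fx': 448.8421, 'fy': 448.8421, 'cx': 318.0833, 'cy': 232.5928, 'dist_coeffs': [0.006, 0.0, 0.0, 0.0, 0.0], 'R': [[0.0247, -0.9996, 0.0128], [-0.9919, -0.0261, -0.1241], [0.1244, -0.0097, -0.9922]], 't': [-0.0634, 0.5396, 1.1618]}
wrist {'fx': 422.0116, 'fy': 422.0116, 'cx': 321.1153, 'cy': 246.9637, 'dist_coeffs': [-0.0145, 0.0, 0.0, 0.0, 0.0], 'T_tool_cam': [[-0.0002, -0.9538, -0.3005, 0.0771], [1.0, -0.0004, 0.0005, -0.0003], [-0.0006, -0.3005, 0.9538, -0.1418], [0.0, 0.0, 0.0, 1.0]]}
```

View pics/a_top.png

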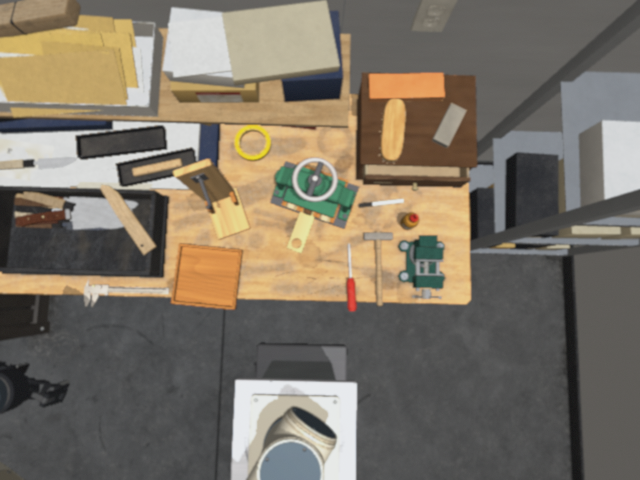

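View pics/a_scene.png

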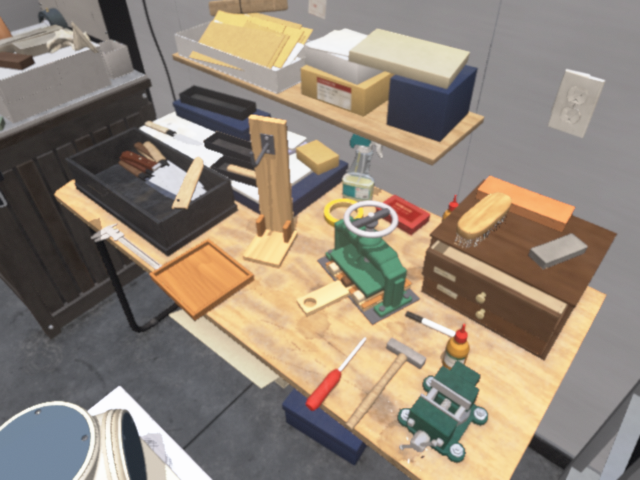

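Top view: wheel ring at about (315,180), tongue hole (296,244), tray (207,276), stand foot (232,218) with the panel leaning away to (195,172). The scene view shows the same things, with the hook at about (263,155).

```bash
cat > h.py <<'E'
from cell import telemetry, cams, job, env
import cv2, numpy as np
from scipy.spatial.transform import Rotation as Ro
def cal(n,obs=None):
    c=cams.get_calibration(n); K=np.array([[c["fx"],0,c["cx"]],[0,c["fy"],c["cy"]],[0,0,1]]); d=np.array(c["dist_coeffs"],float)
    if n=="wrist":
        T=np.eye(4); T[:3,:3]=Ro.from_quat(obs["tcp_rot"]).as_matrix(); T[:3,3]=obs["ee_pos"]
        W=T@np.array(c["T_tool_cam"]); R=W[:3,:3].T; t=-R@W[:3,3]
    else: R=np.array(c["R"]); t=np.array(c["t"])
    return K,d,R,t
def rays(C,px):
    K,d,R,t=C; u=cv2.undistortPoints(np.float64(px).reshape(-1,1,2),K,d).reshape(-1,2)
    D=np.c_[u,np.ones(len(u))]@R; return -R.T@t, D/np.linalg.norm(D,axis=1)[:,None]
def onz(C,px,z):
    o,D=rays(C,px); return o+D*((z-o[2])/D[:,2])[:,None]
def tri(C1,p1,C2,p2):
    o1,a=rays(C1,[p1]);o2,b=rays(C2,[p2]);a=a[0];b=b[0]
    s=np.linalg.lstsq(np.c_[a,-b],o2-o1,rcond=None)[0]; P=o1+s[0]*a;Q=o2+s[1]*b; return (P+Q)/2,np.linalg.norm(P-Q)
def proj(C,X):
    K,d,R,t=C; return cv2.projectPoints(np.float64(X).reshape(-1,1,3),cv2.Rodrigues(R)[0],t,K,d)[0].reshape(-1,2)
def snap(n,name=None):
    o=telemetry.get_obs(); im=np.array(cams.camera(n))[:,:,::-1].copy()
    if name: cv2.imwrite(f"pics/{name}.png",im)
    return im,cal(n,o),o
E
python3 - <<'E'
from h import *
im=cv2.imread("pics/a_top.png"); hsv=cv2.cvtColor(im,cv2.COLOR_BGR2HSV); C=cal("top")
def crop(x0,x1,y0,y1,s): return cv2.resize(im[y0:y1,x0:x1],None,fx=s,fy=s,interpolation=cv2.INTER_CUBIC)
cv2.imwrite("pics/b.png",crop(165,365,150,312,4)[:600,:800])
E
```

```text
(no output)
```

View pics/b.png

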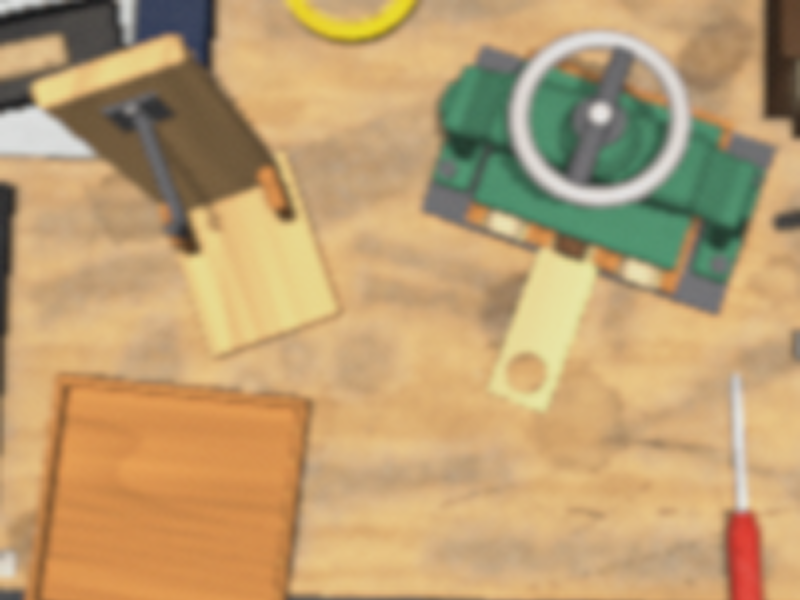

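Crop (scale 4, offset (165,150)) shows: nut (600,115), spoke ends (622,58)/(580,180), tongue hole (526,373), stand foot front corners (218,356)/(341,312), hook tip near (190,245), three handles (pale, dark, pale) behind the platen.

```bash
python3 - <<'E'
from h import *
np.set_printoptions(precision=4,suppress=True)
C=cal("top"); f=lambda x,y:(165+(x+.5)/4-.5,150+(y+.5)/4-.5)
P=lambda z,*p:onz(C,[f(*q) for q in p],z)
print("nut",P(.190,(600,115)))
s=P(.185,(622,58),(580,180)); print("spoke",s,np.degrees(np.arctan2(*(s[0]-s[1])[1::-1])))
h=P(.016,(526,373)); print("hole",h)
e=P(.016,(490,388),(545,410),(597,262),(541,250)); print(e); 
a=P(.006,(428,210),(718,310),(775,150),(485,47)); print("sole",a,np.linalg.norm(a[0]-a[1]),np.linalg.norm(a[1]-a[2]),a.mean(0),[np.degrees(np.arctan2(*(q)[1::-1])) for q in (a[0]-a[1],a[3]-a[2],a[2]-a[1],a[3]-a[0])])
s=P(.016,(218,356),(341,312)); print("foot",s,np.linalg.norm(s[0]-s[1]),np.degrees(np.arctan2(*(s[0]-s[1])[1::-1])))
s=P(.316,(32,88),(182,35)); s[:,:]=P(.316,(35,105),(183,52)) ; print("panel",s,np.linalg.norm(s[0]-s[1]),np.degrees(np.arctan2(*(s[0]-s[1])[1::-1])))
print("tip",P(.288,(190,245)))
im=cv2.imread("pics/a_top.png"); hsv=cv2.cvtColor(im,cv2.COLOR_BGR2HSV)
x,y=207,275; print(hsv[y,x],hsv[265,265])
m=cv2.inRange(hsv,(5,130,90),(17,255,255)); m[:,:165]=0;m[:,255:]=0;m[:235]=0
c=max(cv2.findContours(m,0,2)[0],key=cv2.contourArea); r=cv2.minAreaRect(c); b=cv2.boxPoints(r); print(r,b)
w=onz(C,b,.02); print("tray",w,w.mean(0),[np.linalg.norm(w[i]-w[i-1]) for i in range(4)],np.degrees(np.arctan2(*(w[0]-w[1])[1::-1])))
E
```

```text
nut [[ 0.6496 -0.0368  0.19  ]]
spoke [[ 0.6858 -0.0489  0.185 ]
 [ 0.6115 -0.026   0.185 ]] -17.122783636681383
hole [[0.5138 0.0087 0.016 ]]
[[ 0.5031  0.0326  0.016 ]
 [ 0.4892 -0.0048  0.016 ]
 [ 0.5908 -0.0372  0.016 ]
 [ 0.5981  0.0011  0.016 ]]
sole [[ 0.6255  0.0798  0.006 ]
 [ 0.5615 -0.1207  0.006 ]
 [ 0.6742 -0.1581  0.006 ]
 [ 0.7416  0.0446  0.006 ]] 0.21040827272092305 0.11872570434619548 [ 0.6507 -0.0386  0.006 ] [np.float64(72.28731856910481), np.float64(71.59012240853615), np.float64(-18.391452334110408), np.float64(-16.879350934090432)]
foot [[0.52   0.2161 0.016 ]
 [0.552  0.1349 0.016 ]] 0.0873445328006706 111.52238888076187
panel [[0.6152 0.2531 0.316 ]
 [0.6454 0.179  0.316 ]] 0.08002192792472754 112.10643889598583
tip [[0.5493 0.1764 0.288 ]]
[ 14 162 205] [ 16 100 214]
((206.44247436523438, 276.0466003417969), (66.10844421386719, 60.82186508178711), 6.009006023406982) [[170.3863 302.8302]
 [176.7534 242.3425]
 [242.4986 249.263 ]
 [236.1315 309.7507]]
tray [[0.3464 0.3341 0.02  ]
 [0.5066 0.3277 0.02  ]
 [0.4925 0.1514 0.02  ]
 [0.3326 0.1608 0.02  ]] [0.4195 0.2435 0.02  ] [np.float64(0.17385007902789798), np.float64(0.16028609326921558), np.float64(0.17682282116343376), np.float64(0.1602568090881568)] 177.69934625074438
```

play_rows(moves="0 0 -3.5 0 0 -0.004 0.036; 0 0 0 -0.040 -0.0415 -0.004 0.036; 0 0 0 -0.040 -0.0415 -0.004 0.036; 0 0 0 -0.040 -0.0415 -0.004 0.036; 0 0 0 -0.040 -0.0415 -0.004 0.036; 0 0 0 -0.040 -0.0415 -0.004 0.036; 0 0 0 -0.040 -0.0415 -0.004 0.036; 0 0 0 -0.040 -0.0415 0 0.036; 0 0 0 -0.040 -0.0415 0 0.036; 0 0 0 0 0 0 0.036")

```text
time: 1.4
ee_pos: [0.4037, 0.0977, 0.2589]
tcp_rot: [0.155, 0.988, -0.0, -0.0]
wrist_force: [-0.8, 0.0, 0.9]
width: 0.0362
grasp_force: 0.0
```

play_rows(moves="0 0 0 -0.0467 -0.0093 0 0.036; 0 0 0 -0.0467 -0.0093 0 0.036; 0 0 0 -0.0467 -0.0093 0 0.036; 0 0 0 -0.0467 -0.0093 0 0.036; 0 0 0 -0.0467 -0.0093 0 0.036; 0 0 0 -0.0467 -0.0093 0 0.036; 0 0 0 0 0 0 0.036; 0 0 0 0 0 0 0.036")

```text
time: 2.4
ee_pos: [0.6525, -0.0353, 0.2588]
tcp_rot: [0.151, 0.988, 0.0, -0.001]
wrist_force: [-0.2, 0.0, -0.1]
width: 0.0361
grasp_force: 0.0
```

```bash
cat >> h.py <<'E'
def yaw(o): return np.degrees(Ro.from_quat(o["tcp_rot"]).as_matrix()[:2,0][::-1]@np.array([1,0])*0+np.arctan2(*Ro.from_quat(o["tcp_rot"]).as_matrix()[[1,0],0]))
def totool(o,P): return Ro.from_quat(o["tcp_rot"]).inv().apply(np.array(P)-o["ee_pos"])
E
python3 - <<'E'
from h import *
im,C,o=snap("wrist","c"); print(o["ee_pos"],o["width"],yaw(o),o["joint_positions"],proj(C,[o["ee_pos"]]), o['time'])
print(proj(C,[[.65,-.0375,.19]]))
E
```

```text
[ 0.65254343 -0.03525588  0.25876617] 0.03607923026188301 162.5880300832186 [-1.82367902e-01  4.40503638e-01  3.64004243e-01  1.49568490e+00
  2.48397464e-04  1.21528185e-01] [[321.66420742 329.33691173]] 2.4
[[315.93728109 263.36743157]]
```

View pics/c.png

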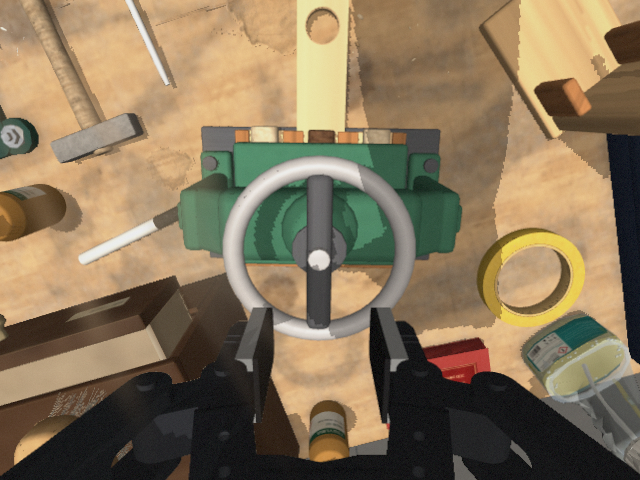

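The wrist view shows the nut at (319,261), spoke vertical from (319,178) to (317.5,325), fingers straddling it; tongue hole at (322,26).

```bash
python3 - <<'E'
from h import *
o=telemetry.get_obs();C=cal("wrist",o)
n=onz(C,[(319,261)],.190)[0];s=onz(C,[(319,178),(317.5,325)],.185); print(n,totool(o,[n[0],n[1],.174]),np.degrees(np.arctan2(*(s[0]-s[1])[1::-1])))
h=onz(C,[(322,25)],.016)[0]; print(h, np.degrees(np.arctan2(*(h-n)[1::-1])),np.linalg.norm((h-n)[:2]))
E
```

```text
[ 0.6492325  -0.03553448  0.19      ] [ 0.00275938 -0.0012885   0.08538907] 161.91501943168078
[0.5116724  0.00967409 0.016     ] 161.80709904152076 0.14479846263208526
```

play_rows(moves="0 0 0.6 0.003 -0.0013 0 0.036; 0 0 0 0 0 0.02 0.036; 0 0 0 0 0 0.02 0.036; 0 0 0 0 0 0.02 0.036; 0 0 0 0 0 0.014 0.036; 0 0 0 0 0 0.01 0.036; 0 0 0 0 0 0 0.036; 0 0 0 0 0 0 0.036")

```text
time: 3.45
ee_pos: [0.6499, -0.0368, 0.176]
tcp_rot: [0.157, 0.988, -0.0, 0.0]
wrist_force: [-0.3, 0.0, 0.2]
width: 0.0358
grasp_force: 0.0
```

play_rows(moves="0 0 0 0 0 0 0.0; 0 0 0 0 0 0 0.0; 0 0 0 0 0 0 0.0; 0 0 0 0 0 0 0.0; 0 0 0 0 0 0 0.0; 0 0 0 0 0 0 0.0")

```text
time: 4.2
ee_pos: [0.6502, -0.0361, 0.1761]
tcp_rot: [0.157, 0.988, 0.001, 0.001]
wrist_force: [2.1, 5.4, 5.4]
width: 0.0121
grasp_force: 59.5
```

play_rows(moves="0 0 0 0 0 0 0.036; 0 0 0 0 0 0 0.036; 0 0 0 0 0 0.0025 0.036; 0 0 0 0 0 0 0.036; 0 0 0 0 0 0 0.0; 0 0 0 0 0 0 0.0; 0 0 0 0 0 0 0.0; 0 0 0 0 0 0 0.0; 0 0 0 0 0 0 0.0")

```text
time: 5.32
ee_pos: [0.65, -0.036, 0.173]
tcp_rot: [0.157, 0.988, 0.001, 0.0]
wrist_force: [1.7, 5.2, 0.4]
width: 0.0123
grasp_force: 60.0
```

```bash
python3 - <<'E'
from h import *
im,C,o=snap("wrist"); cv2.imwrite("pics/d.png",cv2.resize(im[150:430,170:470],None,fx=2,fy=2)); print(o["width"],o["grasp_force"],o["wrist_force"],proj(C,[o["ee_pos"]]))
E
```

```text
0.012272920720232488 60.04680812358856 [1.71282254 5.18607588 0.42345195] [[321.67326742 329.33379797]]
```

View pics/d.png

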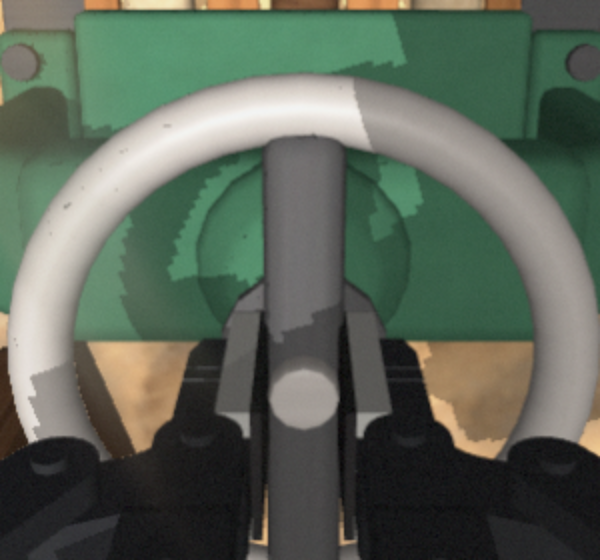

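The pads hold the spoke on either side of the nut, clear of the rim. Winding.

play_rows(moves="0 0 -10 0 0 -0.00067 0; 0 0 -10 0 0 -0.00067 0; 0 0 -10 0 0 -0.00067 0; 0 0 -10 0 0 -0.00067 0; 0 0 -10 0 0 -0.00067 0; 0 0 0 0 0 0 0")

```text
time: 6.12
ee_pos: [0.6499, -0.0354, 0.1763]
tcp_rot: [-0.277, 0.961, 0.001, 0.001]
wrist_force: [0.6, 6.8, 1.4]
width: 0.0123
grasp_force: 60.1
```

play_rows(moves="0 0 -10 0 0 -0.00067 0; 0 0 -10 0 0 -0.00067 0; 0 0 -10 0 0 -0.00067 0; 0 0 -10 0 0 -0.00067 0; 0 0 -10 0 0 -0.00067 0; 0 0 -10 0 0 -0.00067 0; 0 0 -10 0 0 -0.00067 0; 0 0 -10 0 0 -0.00067 0; 0 0 -10 0 0 -0.00067 0; 0 0 -10 0 0 -0.00067 0")

```text
time: 7.38
ee_pos: [0.6489, -0.0352, 0.183]
tcp_rot: [0.915, -0.404, -0.001, -0.001]
wrist_force: [-3.6, 7.8, 3.1]
width: 0.0123
grasp_force: 60.3
```

play_rows(moves="0 0 0 0 0 0 0; 0 0 0 0 0 0 0.036; 0 0 0 0 0 0 0.036; 0 0 0 0 0 0 0.036; 0 0 0 0 0 -0.02 0.036; 0 0 0 0 0 -0.02 0.036; 0 0 10 0 0 0 0.036; 0 0 10 0 0 0 0.036; 0 0 10 0 0 0 0.036; 0 0 10 0 0 0 0.036")

```text
time: 8.62
ee_pos: [0.6498, -0.037, 0.2229]
tcp_rot: [0.717, -0.697, 0.0, 0.0]
wrist_force: [-0.5, -0.3, -0.1]
width: 0.0362
grasp_force: 0.0
```

play_rows(moves="0 0 10 0 0 0 0.036; 0 0 10 0 0 0 0.036; 0 0 10 0 0 0 0.036; 0 0 10 0 0 0 0.036; 0 0 10 0 0 0 0.036; 0 0 10 0 0 0 0.036; 0 0 10 0 0 0 0.036; 0 0 10 0 0 0 0.036; 0 0 10 0 0 0 0.036; 0 0 10 0 0 0 0.036")

```text
time: 9.88
ee_pos: [0.6497, -0.037, 0.2228]
tcp_rot: [0.073, 0.997, -0.0, 0.0]
wrist_force: [0.5, -0.2, -0.4]
width: 0.0359
grasp_force: 0.0
```

play_rows(moves="0 0 10 0 0 0 0.036; 0 0 10 0 0 0 0.036; 0 0 10 0 0 0 0.036; 0 0 10 0 0 0 0.036; 0 0 0 0 0 0 0.036; 0 0 0 0 0 0 0.036")

```text
time: 10.62
ee_pos: [0.6497, -0.0369, 0.2228]
tcp_rot: [0.406, 0.914, -0.0, -0.0]
wrist_force: [-0.0, -0.1, 0.5]
width: 0.0361
grasp_force: 0.0
```

```bash
python3 - <<'E'
from h import *
im,C,o=snap("wrist","e"); print(o["ee_pos"],yaw(o),o["joint_positions"],o['wrist_force'])
print(proj(C,[[.6497,-.036,.2]]))
hsv=cv2.cvtColor(im,cv2.COLOR_BGR2HSV)
m=cv2.inRange(hsv,(0,0,150),(179,60,255)); 
E
```

```text
[ 0.64969822 -0.03686182  0.2228    ] 132.15215558692768 [-1.85460035e-01  4.37612426e-01  2.69124489e-01  1.40233367e+00
 -8.88709039e-05  6.49642392e-01] [-0.02394393 -0.14494087  0.53860353]
[[323.13705836 301.76368092]]
```

View pics/e.png

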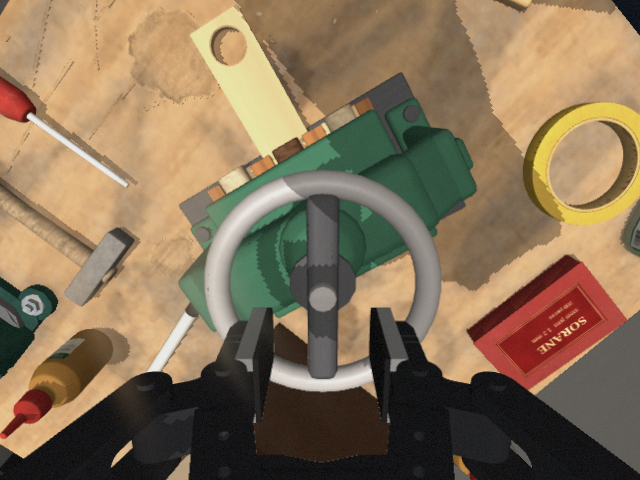

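The spoke is again in line between the fingers (nut (322,298)), so the first 150° went through. Second grip.

play_rows(moves="0 0 0 0 0 0.02 0.036; 0 0 0 0 0 0.014 0.036; 0 0 0 0 0 0.0058 0.036; 0 0 0 0 0 0 0.036; 0 0 0 0 0 0 0; 0 0 0 0 0 0 0; 0 0 0 0 0 0 0; 0 0 0 0 0 0 0; 0 0 0 0 0 0 0")

```text
time: 11.8
ee_pos: [0.6501, -0.0367, 0.1839]
tcp_rot: [0.407, 0.913, 0.0, 0.001]
wrist_force: [1.7, 1.0, 5.7]
width: 0.0125
grasp_force: 60.2
```

play_rows(moves="0 0 -10 0 0 -0.00067 0; 0 0 -10 0 0 -0.00067 0; 0 0 -10 0 0 -0.00067 0; 0 0 -10 0 0 -0.00067 0; 0 0 -10 0 0 -0.00067 0; 0 0 -10 0 0 -0.00067 0; 0 0 -10 0 0 -0.00067 0; 0 0 -10 0 0 -0.00067 0; 0 0 -10 0 0 -0.00067 0; 0 0 -10 0 0 -0.00067 0")

```text
time: 13.05
ee_pos: [0.6501, -0.0348, 0.1905]
tcp_rot: [-0.441, 0.897, 0.001, 0.002]
wrist_force: [1.3, 10.5, 6.5]
width: 0.012
grasp_force: 60.3
```

play_rows(moves="0 0 -10 0 0 -0.00067 0; 0 0 -10 0 0 -0.00067 0; 0 0 -10 0 0 -0.00067 0; 0 0 -10 0 0 -0.00067 0; 0 0 -9 0 0 -0.0006 0; 0 0 0 0 0 0 0; 0 0 0 0 0 0 0")

```text
time: 13.92
ee_pos: [0.6491, -0.0346, 0.1938]
tcp_rot: [0.772, -0.636, -0.001, -0.001]
wrist_force: [-3.3, 11.7, 8.0]
width: 0.0122
grasp_force: 60.5
```

play_rows(moves="0 0 0 0 0 0 0.036; 0 0 0 0 0 0 0.036; 0 0 0 0 0 0 0.036; 0 0 0 0 0 -0.02 0.036; 0 0 0 0 0 -0.03 0.036; 0 0 0 0 0 -0.03 0.036; 0 0 10 0 0 0 0.05; 0 0 10 0 0 0 0.06; 0 0 10 0 0 0 0.06; 0 0 10 0 0 0 0.06")

```text
time: 15.18
ee_pos: [0.6497, -0.037, 0.2729]
tcp_rot: [-0.504, 0.863, -0.0, -0.0]
wrist_force: [0.1, 0.4, -0.3]
width: 0.06
grasp_force: 0.0
```

play_rows(moves="0 0 10 0 0 0 0.06; 0 0 10 0 0 0 0.06; 0 0 10 0 0 0 0.06; 0 0 10 0 0 0 0.06; 0 0 10 0 0 0 0.06; 0 0 10 0 0 0 0.06; 0 0 10 0 0 0 0.06; 0 0 9 0.036 0 0 0.06; 0 0 0 0.036 0 0 0.06; 0 0 0 0.036 0 0 0.06")

```text
time: 16.42
ee_pos: [0.5446, -0.0088, 0.2728]
tcp_rot: [0.157, 0.988, -0.0, -0.0]
wrist_force: [0.9, 1.2, 0.2]
width: 0.0603
grasp_force: 0.0
```

play_rows(moves="0 0 0 0 0 0.04 0.06; 0 0 0 0 0 0.04 0.06; 0 0 0 0 0 0 0.06; 0 0 0 0 0 0 0.06")

```text
time: 16.92
ee_pos: [0.5463, -0.009, 0.1944]
tcp_rot: [0.157, 0.988, -0.0, 0.001]
wrist_force: [0.8, 0.4, -0.5]
width: 0.0601
grasp_force: 0.0
```

```bash
python3 - <<'E'
from h import *
im,C,o=snap("wrist","f"); print(o["ee_pos"],yaw(o),o["joint_positions"],o['wrist_force'])
print(proj(C,[[.5466,-.0023,.016]]))
E
```

```text
[ 0.54630583 -0.00898472  0.19440492] 161.9303857166144 [-1.70015394e-01  2.64720370e-01 -6.44199813e-02  1.24037763e+00
 -7.32622662e-05  1.45358751e-01] [ 0.82543952  0.37857425 -0.45866876]
[[329.51996679 215.30076281]]
```

View pics/f.png

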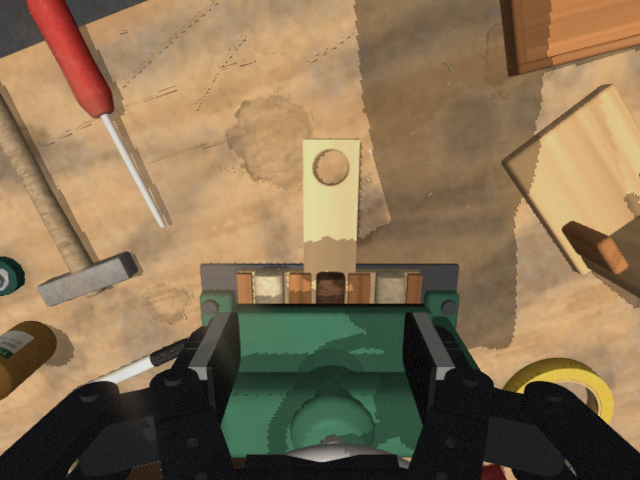

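The tongue spans columns 303–359, hole at (331,167); the screwdriver tip (163,226) is well outside the board's ±100 px path.

```bash
python3 - <<'E'
from h import *
o=telemetry.get_obs();C=cal("wrist",o)
p=onz(C,[(331,167),(303,200),(359,200),(304,140),(359,140),(330.5,268)],.016); print(p, np.linalg.norm(p[1]-p[2]))
d=np.array([.951,-.309]); g=p[0][:2]+.039*d; print(g,totool(o,[*g,.004]))
print(totool(o,p[0]))
E
```

```text
[[ 0.51202265  0.0100247   0.016     ]
 [ 0.52929073 -0.01808554  0.016     ]
 [ 0.54266503  0.02286951  0.016     ]
 [ 0.48703783 -0.00291314  0.016     ]
 [ 0.4996247   0.03565937  0.016     ]
 [ 0.588987   -0.01492693  0.016     ]] 0.04308349954462126
[ 0.54911165 -0.0020263 ] [0.00019072 0.00737336 0.19069551]
[0.03916144 0.0073318  0.17860825]
```

play_rows(moves="0 0 0 0 0.0074 0.03 0.06; 0 0 0 0 0 0.04 0.06; 0 0 0 0 0 0.04 0.06; 0 0 0 0 0 0.04 0.06; 0 0 0 0 0 0.03 0.06; 0 0 0 0 0 0.01 0.06; 0 0 0 0 0 0 0.06; 0 0 0 0 0 0 0.06")

```text
time: 17.98
ee_pos: [0.5491, -0.0019, 0.0045]
tcp_rot: [0.157, 0.988, -0.0, 0.001]
wrist_force: [-0.2, -0.4, 0.4]
width: 0.06
grasp_force: 0.0
```

play_rows(moves="0 0 0 0 0 0 0.03; 0 0 0 0 0 0 0.03; 0 0 0 0 0 0 0.03; 0 0 0 0 0 0 0.03; 0 0 0 0 0 0 0.03; 0 0 0 0 0 0 0.03")

```text
time: 18.73
ee_pos: [0.5487, -0.0019, 0.0042]
tcp_rot: [0.157, 0.988, -0.0, 0.001]
wrist_force: [-1.2, -0.3, 6.4]
width: 0.0404
grasp_force: 61.3
```

play_rows(moves="0 0 0 0.002 0 -0.001 0.03; 0 0 0 0.005 0 0 0.03; 0 0 0 0.008 0 0 0.03; 0 0 0 0.008 0 0 0.03; 0 0 0 0.008 0 0 0.03; 0 0 0 0.008 0 0 0.03; 0 0 0 0.008 0 0 0.03; 0 0 0 0.008 0 0 0.03; 0 0 0 0.008 0 0 0.03; 0 0 0 0.008 0 0 0.03")

```text
time: 19.98
ee_pos: [0.4798, 0.0205, 0.0039]
tcp_rot: [0.157, 0.988, 0.0, -0.0]
wrist_force: [1.2, -0.5, 1.8]
width: 0.0401
grasp_force: 60.8
```

play_rows(moves="0 0 0 0.008 0 0 0.03; 0 0 0 0.008 0 0 0.03; 0 0 0 0.008 0 0 0.03; 0 0 0 0.008 0 0 0.03; 0 0 0 0.008 0 0 0.03; 0 0 0 0.008 0 0 0.03; 0 0 0 0.008 0 0 0.03; 0 0 0 0.007 0 0 0.03; 0 0 0 0.005 0 0 0.03; 0 0 0 0.003 0 0 0.03")

```text
time: 21.22
ee_pos: [0.4124, 0.0424, 0.0039]
tcp_rot: [0.157, 0.988, -0.0, -0.0]
wrist_force: [-0.6, 1.2, -2.5]
width: 0.0401
grasp_force: 61.4
```

```bash
python3 - <<'E'
from h import *
im,C,o=snap("top"); cv2.imwrite("pics/g.png",cv2.resize(im[150:312,165:365],None,fx=4,fy=4,interpolation=cv2.INTER_CUBIC)[:600])
w,Cw,o=snap("scene","gs"); print(o["ee_pos"],yaw(o),o["width"],o["wrist_force"])
E
```

```text
[0.41220975 0.0425006  0.00388966] 161.94633933319994 0.04001704576821614 [-1.1802439  -0.06199806 -3.3898629 ]
```

View pics/gs.png

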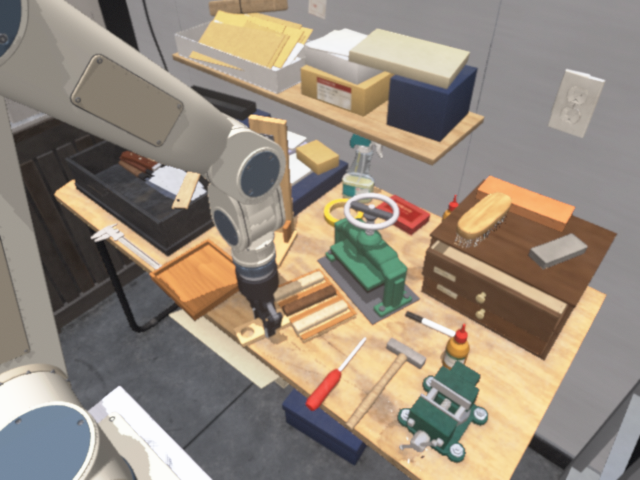

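The board is out with all three handles (pale, dark, pale) still in their lanes, clear of the press. Setting it down.

play_rows(moves="0 0 0 0 0 0.001 0.03; 0 0 0 0 0 0.001 0.03; 0 0 0 0 0 0 0.042; 0 0 0 0 0 0 0.046; 0 0 0 0 0 0 0.06; 0 0 0 0 0 0 0.06; 0 0 0 0 0 -0.02 0.06; 0 0 0 0 0 -0.05 0.06; 0 0 0 0 0 -0.05 0.06; 0 0 0 0 0 -0.05 0.034")

```text
time: 22.58
ee_pos: [0.4127, 0.0423, 0.1738]
tcp_rot: [0.157, 0.988, 0.0, 0.0]
wrist_force: [1.2, 0.1, 0.2]
width: 0.043
grasp_force: 0.0
```

play_rows(moves="0 0 0 -0.03 0 -0.02 0.034; 0 0 0 -0.04 0 0 0.034; 0 0 0 -0.03 0 0 0.034; 0 0 0 0 0 0 0.034; 0 0 0 0 0 0 0.034")

```text
time: 23.2
ee_pos: [0.5074, 0.0115, 0.1917]
tcp_rot: [0.157, 0.988, 0.0, -0.001]
wrist_force: [-0.0, -0.3, 0.2]
width: 0.034
grasp_force: 0.0
```

```bash
python3 - <<'E'
from h import *
im,C,o=snap("wrist","i"); print(o["ee_pos"],yaw(o),o["joint_positions"],o['wrist_force'])
E
```

```text
[0.50738377 0.01145297 0.19173636] 161.93816029952217 [-1.42926976e-01  2.02484641e-01 -1.55460000e-01  1.21388893e+00
  2.83930976e-05  1.72311504e-01] [-0.0455337  -0.28800093  0.22820328]
```

View pics/i.png

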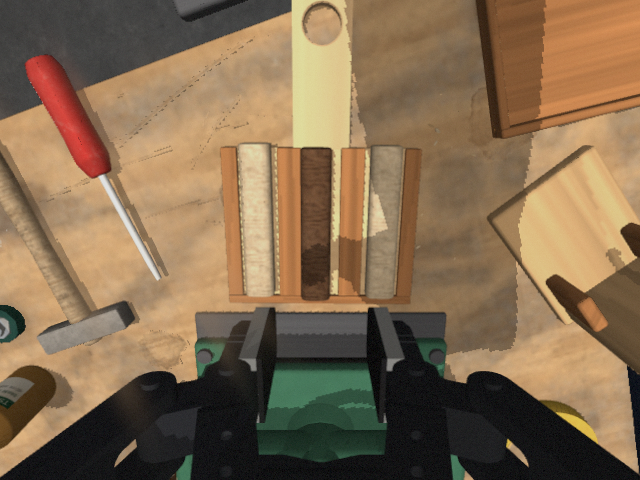

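Three handles seen lying straight in the lanes: left pale (239–274, rows 144–296), dark (301–331, 148–299), right pale (366–402, 147–298); board undisturbed.

```bash
python3 - <<'E'
from h import *
np.set_printoptions(precision=4,suppress=True)
o=telemetry.get_obs();C=cal("wrist",o)
for n,q in dict(L=[(239,144),(271,144),(246,296),(274,296)],M=[(301,149),(331,149),(303,299),(330,299)],R=[(372,147),(402,147),(366,298),(394,298)]).items():
    p=onz(C,q,.029); a=(p[0]+p[1])/2;b=(p[2]+p[3])/2; c=(a+b)/2
    print(n,c,np.linalg.norm(a-b),np.linalg.norm(p[0]-p[1]),np.degrees(np.arctan2(*(a-b)[1::-1])),totool(o,[*c[:2],.017]))
h=onz(C,[(323,22)],.010)[0]; print("hole",h,totool(o,h))
E
```

```text
L [ 0.4935 -0.0338  0.029 ] 0.11636618311044943 0.022534369261392736 161.1967135954747 [-0.0011 -0.0474  0.1749]
M [0.5099 0.0068 0.029 ] 0.11545662079468057 0.021179672040833857 161.92523918960487 [-0.0041 -0.0037  0.1749]
R [0.5243 0.0547 0.029 ] 0.11602434840447914 0.021175474157113593 161.8827997843859 [-0.003   0.0463  0.1749]
hole [0.3761 0.0556 0.01  ] [0.1381 0.0012 0.182 ]
```

play_rows(moves="0 0 0 -0.001 -0.0475 0.01 0.031; 0 0 0 0 0 0.04 0.031; 0 0 0 0 0 0.04 0.031; 0 0 0 0 0 0.04 0.031; 0 0 0 0 0 0.03 0.031; 0 0 0 0 0 0.0145 0.031; 0 0 0 0 0 0 0.031; 0 0 0 0 0 0 0.01; 0 0 0 0 0 0 0.01; 0 0 0 0 0 0 0.01")

```text
time: 24.5
ee_pos: [0.4949, -0.0343, 0.0186]
tcp_rot: [0.157, 0.988, -0.0, 0.001]
wrist_force: [-0.3, 0.5, 7.8]
width: 0.0211
grasp_force: 59.6
```

play_rows(moves="0 0 0 0 0 0 0.01; 0 0 0 0 0 0 0.01; 0 0 0 0 0 -0.02 0.01; 0 0 0 0 0 -0.04 0.01; 0 0 0 0 0 -0.04 0.01; 0 0 0 0 0 -0.04 0.01; 0 0 -7 0 0 0 0.01; 0 0 -7 0 0 0 0.01; 0 0 0 0 0 0 0.01")

```text
time: 25.62
ee_pos: [0.4943, -0.0342, 0.1579]
tcp_rot: [0.036, 0.999, -0.0, 0.0]
wrist_force: [-0.1, -0.0, -0.1]
width: 0.0213
grasp_force: 58.8
```

play_rows(moves="0 0 0 0.0134 0.0454 0 0.01; 0 0 0 0.0134 0.0454 0 0.01; 0 0 0 0.0134 0.0454 0 0.01; 0 0 0 0.0134 0.0454 0 0.01; 0 0 0 0.0134 0.0454 0 0.01; 0 0 0 0.0134 0.0454 0 0.01; 0 0 0 0.0134 0.0454 0 0.01; 0 0 0 0 0 0 0.01; 0 0 0 0 0 0 0.01")

```text
time: 26.75
ee_pos: [0.423, 0.2893, 0.1574]
tcp_rot: [0.036, 0.999, -0.0, -0.0]
wrist_force: [0.9, -0.4, -0.1]
width: 0.0212
grasp_force: 58.9
```

```bash
python3 - <<'E'
from h import *
im,C,o=snap("wrist","j"); print(o["ee_pos"],yaw(o),o["joint_positions"],o['width'])
print(proj(C,[[.4227,.2894,.007],[.3464, .3341,.02],[.5066,.3277,.02],[.4925,.1514,.02],[.3326,.1608,.02]]))
E
```

```text
[0.42304007 0.28930585 0.15740326] 175.88607442925846 [ 4.36152492e-01  2.29198417e-01 -2.10634734e-01  1.13136113e+00
 -3.16882293e-04  5.07954056e-01] 0.021205890403628486
[[321.38928281 226.61096189]
 [383.44450935 110.05287137]
 [380.84388798 336.39611321]
 [143.28582394 334.56944358]
 [108.07332152 108.38027912]]
```

View pics/j.png

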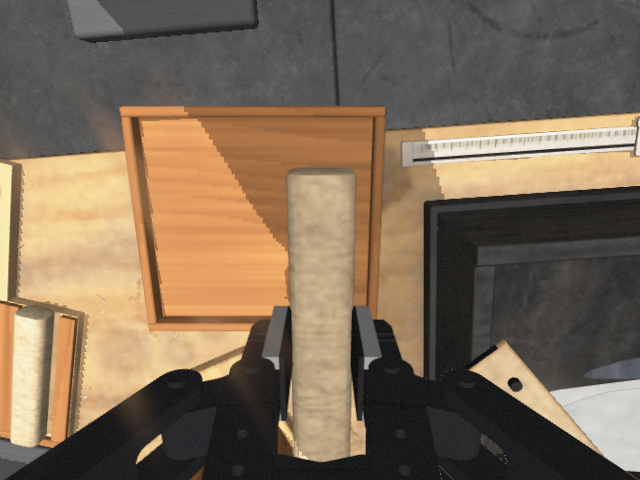

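The handle is held centred, its near end at row 172; the tray's outer corners are at (120,107), (385,107), (378,330), (150,330).

```bash
python3 - <<'E'
from h import *
o=telemetry.get_obs();C=cal("wrist",o)
p=onz(C,[(120,107),(385,107),(377.5,330),(150,330)],.02); c=p.mean(0); print(p,c,[np.linalg.norm(p[i]-p[i-1]) for i in range(4)])
a=np.degrees(np.arctan2(*(p[2]-p[1])[1::-1])),np.degrees(np.arctan2(*(p[3]-p[0])[1::-1])); print(a)
e=onz(C,[(288,170),(355,170)],o["ee_pos"][2]+.011); print([totool(o,q) for q in e])
yx=np.radians(-4); Y=np.array([-np.sin(yx),np.cos(yx),0])
for s in (.046,0,-.046): print(s,(c+s*Y)[:2],totool(o,[*(c+s*Y)[:2],.0155]))
E
```

```text
[[0.33250931 0.16809765 0.02      ]
 [0.34490924 0.33470757 0.02      ]
 [0.50138487 0.32484467 0.02      ]
 [0.48924814 0.15660363 0.02      ]] [0.41701289 0.24606338 0.02      ] [np.float64(0.15715970682572605), np.float64(0.16707071963680606), np.float64(0.15678615638158092), np.float64(0.16867823260120798)]
(np.float64(-3.6066719200167094), np.float64(-4.194122797159695))
[array([ 0.06074189, -0.01032467, -0.01098723]), array([ 0.06073658,  0.01027252, -0.01099613])]
0.046 [0.42022169 0.29195133] [0.00324971 0.0029686  0.14194593]
0 [0.41701289 0.24606338] [ 0.0031242  -0.04303122  0.14196578]
-0.046 [0.4138041  0.20017544] [ 0.00299869 -0.08903105  0.14198563]
```

play_rows(moves="0 0 0 0.002 0.002 0.02 0.01; 0 0 0 0 0 0.04 0.01; 0 0 0 0 0 0.04 0.01; 0 0 0 0 0 0.03 0.01; 0 0 0 0 0 0.01 0.01; 0 0 0 0 0 0.001 0.01; 0 0 0 0 0 0 0.01; 0 0 0 0 0 0 0.031; 0 0 0 0 0 0 0.031; 0 0 0 0 0 0 0.031")

```text
time: 28.05
ee_pos: [0.4214, 0.2917, 0.0168]
tcp_rot: [0.035, 0.999, 0.0, 0.0]
wrist_force: [0.6, 1.0, 0.4]
width: 0.0311
grasp_force: 0.0
```

play_rows(moves="0 0 0 0 0 -0.02 0.031; 0 0 0 0 0 -0.05 0.031; 0 0 0 0 0 -0.05 0.031; 0 0 0 0 0 -0.02 0.031; 0 0 7 0 0 0 0.031; 0 0 7 0 0 0 0.031; 0 0 0 0 0 0 0.031")

```text
time: 28.92
ee_pos: [0.4213, 0.2916, 0.1566]
tcp_rot: [0.156, 0.988, 0.0, 0.0]
wrist_force: [-0.2, 0.5, 0.3]
width: 0.0309
grasp_force: 0.0
```

play_rows(moves="0 0 0 -0.0287 -0.0406 -0.006 0.031; 0 0 0 -0.0287 -0.0406 -0.006 0.031; 0 0 0 -0.0287 -0.0406 -0.006 0.031; 0 0 0 -0.0287 -0.0406 -0.006 0.031; 0 0 0 -0.0287 -0.0406 -0.006 0.031; 0 0 0 -0.0287 -0.0406 -0.006 0.031; 0 0 0 0 0 0 0.031; 0 0 0 0 0 0 0.031")

```text
time: 29.92
ee_pos: [0.5093, 0.0067, 0.1923]
tcp_rot: [0.156, 0.988, 0.0, -0.0]
wrist_force: [-0.3, 0.3, -0.7]
width: 0.0311
grasp_force: 0.0
```

```bash
python3 - <<'E'
from h import *
im,C,o=snap("wrist"); t,Ct,_=snap("top"); print(o["ee_pos"],yaw(o))
t=cv2.resize(t[200:312,165:325],None,fx=2.5,fy=2.5,interpolation=cv2.INTER_CUBIC)
v=np.zeros((600,800,3),np.uint8); v[:480,:640]=im; v[320:600,400:800]=t; cv2.imwrite("pics/k.png",v)
E
```

```text
[0.50929247 0.00668111 0.19228015] 162.00234156106455
```

View pics/k.png

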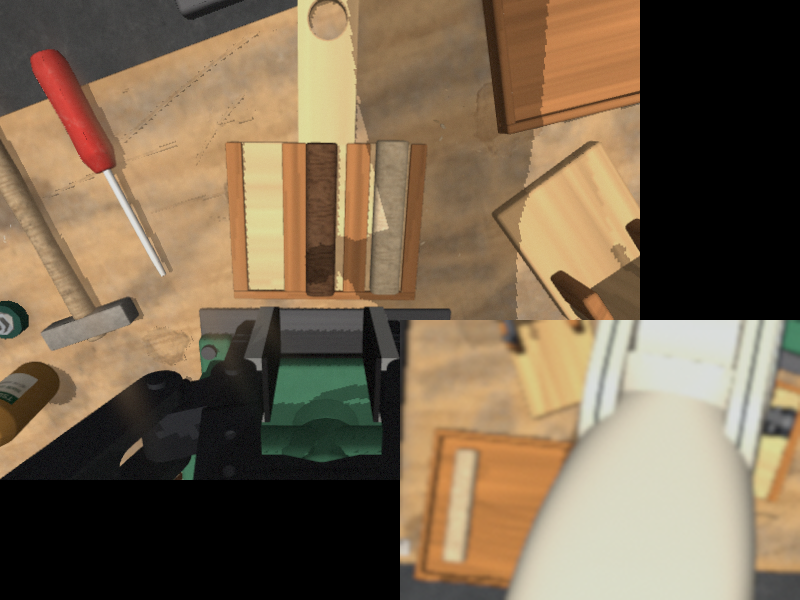

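Handle L lies flat in the tray. The dark handle spans (306–336, 143)–(308–335, 294), the right one (376–408, 142)–(371–400, 292): both undisturbed.

```bash
python3 - <<'E'
from h import *
o=telemetry.get_obs();C=cal("wrist",o)
for q in ([(306,143),(336,143),(308,294),(335,294)],[(376,142),(407,142),(371,292),(400,292)]):
    c=onz(C,q,.029).mean(0); print(c,totool(o,[*c[:2],.018]))
E
```

```text
[0.50906463 0.00751728 0.029     ] [-4.50033000e-05 -3.33404931e-06  1.74369669e-01]
[0.52331791 0.05538939 0.029     ] [0.00113894 0.04993155 0.17437278]
```

play_rows(moves="0 0 0 0.0015 0 0.01 0.031; 0 0 0 0 0 0.04 0.031; 0 0 0 0 0 0.04 0.031; 0 0 0 0 0 0.04 0.031; 0 0 0 0 0 0.03 0.031; 0 0 0 0 0 0.0145 0.031; 0 0 0 0 0 0 0.031; 0 0 0 0 0 0 0.01; 0 0 0 0 0 0 0.01; 0 0 0 0 0 0 0.01")

```text
time: 31.28
ee_pos: [0.5086, 0.007, 0.0187]
tcp_rot: [0.157, 0.988, 0.0, 0.001]
wrist_force: [-0.0, -0.3, 4.0]
width: 0.0213
grasp_force: 59.4
```

play_rows(moves="0 0 0 0 0 0 0.01; 0 0 0 0 0 0 0.01; 0 0 0 0 0 -0.02 0.01; 0 0 0 0 0 -0.04 0.01; 0 0 0 0 0 -0.04 0.01; 0 0 0 0 0 0 0.01; 0 0 -7 0 0 0 0.01; 0 0 -7 0 0 0 0.01; 0 0 0 0 0 0 0.01")

```text
time: 32.4
ee_pos: [0.5077, 0.0071, 0.1173]
tcp_rot: [0.036, 0.999, 0.0, -0.001]
wrist_force: [0.2, 0.1, -0.3]
width: 0.0214
grasp_force: 58.9
```

play_rows(moves="0 0 0 0.0215 0.0464 0 0.01; 0 0 0 0.0215 0.0464 0 0.01; 0 0 0 0.0215 0.0464 0 0.01; 0 0 0 0.0215 0.0464 0 0.01; 0 0 0 0.0215 0.0464 0 0.01; 0 0 0 0 0 0 0.01; 0 0 0 0 0 0 0.01")

```text
time: 33.28
ee_pos: [0.4171, 0.246, 0.1176]
tcp_rot: [0.036, 0.999, -0.0, -0.0]
wrist_force: [-0.9, -0.1, -1.1]
width: 0.0212
grasp_force: 59.0
```

play_rows(moves="0 0 0 0 0 0.04 0.01; 0 0 0 0 0 0.04 0.01; 0 0 0 0 0 0.015 0.01; 0 0 0 0 0 0.006 0.01; 0 0 0 0 0 0 0.01; 0 0 0 0 0 0 0.031; 0 0 0 0 0 0 0.031; 0 0 0 0 0 0 0.031; 0 0 0 0 0 -0.02 0.031; 0 0 0 0 0 -0.05 0.031")

```text
time: 34.52
ee_pos: [0.416, 0.2457, 0.0864]
tcp_rot: [0.035, 0.999, -0.001, -0.002]
wrist_force: [1.2, -0.4, 0.7]
width: 0.0312
grasp_force: 0.0
```

play_rows(moves="0 0 7 0 0 -0.05 0.031; 0 0 7 0 0 -0.05 0.031; 0 0 0 -0.0317 -0.0297 0 0.031; 0 0 0 -0.0317 -0.0297 0 0.031; 0 0 0 -0.0317 -0.0297 0 0.031; 0 0 0 -0.0317 -0.0297 0 0.031; 0 0 0 -0.0317 -0.0297 0 0.031; 0 0 0 0 0 0 0.031; 0 0 0 0 0 0 0.031")

```text
time: 35.65
ee_pos: [0.5216, 0.056, 0.1869]
tcp_rot: [0.157, 0.988, 0.0, -0.0]
wrist_force: [0.8, 0.4, 0.7]
width: 0.031
grasp_force: 0.0
```

```bash
python3 - <<'E'
from h import *
im,C,o=snap("wrist"); t,Ct,_=snap("top"); print(o["ee_pos"],yaw(o))
t=cv2.resize(t[200:312,165:325],None,fx=2.5,fy=2.5,interpolation=cv2.INTER_CUBIC)
v=np.zeros((600,800,3),np.uint8); v[:480,:640]=im; v[320:600,400:800]=t; cv2.imwrite("pics/l.png",v)
E
```

```text
[0.52161318 0.0560005  0.18693531] 161.91642550965196
```

View pics/l.png

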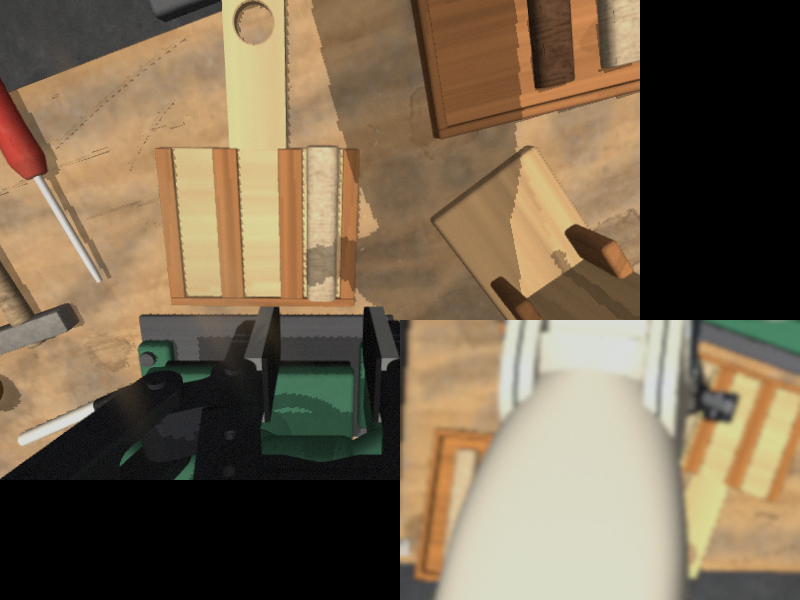

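The dark and pale handles lie in the tray; the last one spans (307–340, 147)–(308–336, 299), straight under the gripper.

play_rows(moves="0 0 0 0.0005 0.0008 0.005 0.031; 0 0 0 0 0 0.04 0.031; 0 0 0 0 0 0.04 0.031; 0 0 0 0 0 0.04 0.031; 0 0 0 0 0 0.03 0.031; 0 0 0 0 0 0.0145 0.031; 0 0 0 0 0 0 0.031; 0 0 0 0 0 0 0.01; 0 0 0 0 0 0 0.01; 0 0 0 0 0 0 0.01")

```text
time: 37.0
ee_pos: [0.5223, 0.0567, 0.0184]
tcp_rot: [0.157, 0.988, 0.0, 0.001]
wrist_force: [-0.1, 0.3, 5.9]
width: 0.0212
grasp_force: 59.8
```

play_rows(moves="0 0 0 0 0 0 0.01; 0 0 0 0 0 0 0.01; 0 0 0 0 0 -0.02 0.01; 0 0 0 0 0 -0.04 0.01; 0 0 0 0 0 -0.04 0.01; 0 0 -7 0 0 0 0.01; 0 0 -7 0 0 0 0.01; 0 0 0 0 0 0 0.01")

```text
time: 38.0
ee_pos: [0.5217, 0.0567, 0.1177]
tcp_rot: [0.036, 0.999, -0.0, 0.0]
wrist_force: [-0.3, -0.6, -0.3]
width: 0.0212
grasp_force: 59.2
```

play_rows(moves="0 0 0 0.0294 0.0339 0 0.01; 0 0 0 0.0294 0.0339 0 0.01; 0 0 0 0.0294 0.0339 0 0.01; 0 0 0 0.0294 0.0339 0 0.01; 0 0 0 0 0 0 0.01; 0 0 0 0 0 0 0.01")

```text
time: 38.75
ee_pos: [0.4143, 0.2003, 0.1176]
tcp_rot: [0.036, 0.999, -0.0, 0.0]
wrist_force: [-0.1, -0.6, -0.2]
width: 0.021
grasp_force: 59.2
```

play_rows(moves="0 0 0 0 0 0.04 0.01; 0 0 0 0 0 0.04 0.01; 0 0 0 0 0 0.015 0.01; 0 0 0 0 0 0.006 0.01; 0 0 0 0 0 0 0.01; 0 0 0 0 0 0 0.031; 0 0 0 0 0 0 0.031; 0 0 0 0 0 0 0.031; 0 0 0 0 0 -0.02 0.031; 0 0 0 0 0 -0.05 0.031")

```text
time: 40.0
ee_pos: [0.4127, 0.2, 0.086]
tcp_rot: [0.035, 0.999, -0.001, -0.002]
wrist_force: [1.2, 0.6, -0.0]
width: 0.0309
grasp_force: 0.0
```

play_rows(moves="0 0 7 0 0 -0.05 0.06; 0 0 7 0 0 -0.05 0.06; 0 0 0 -0.0159 -0.0499 0 0.06; 0 0 0 -0.0159 -0.0499 0 0.06; 0 0 0 -0.0159 -0.0499 0 0.06; 0 0 0 0 0 0 0.06; 0 0 0 0 0 0 0.06")

```text
time: 40.88
ee_pos: [0.413, 0.0432, 0.1867]
tcp_rot: [0.157, 0.988, 0.0, 0.0]
wrist_force: [-0.5, 0.1, -0.2]
width: 0.0601
grasp_force: 0.0
```

```bash
python3 - <<'E'
from h import *
im,C,o=snap("wrist"); t,Ct,_=snap("scene","scene2"); print(o["ee_pos"],yaw(o))
t=cv2.resize(t[100:300,140:440],None,fx=1.5,fy=1.5,interpolation=cv2.INTER_CUBIC)
v=np.zeros((600,800,3),np.uint8); v[:480,:640]=im; v[300:600,350:800]=t; cv2.imwrite("pics/m.png",v)
E
```

```text
[0.41295033 0.04321968 0.18666694] 161.88367022206774
```

View pics/m.png

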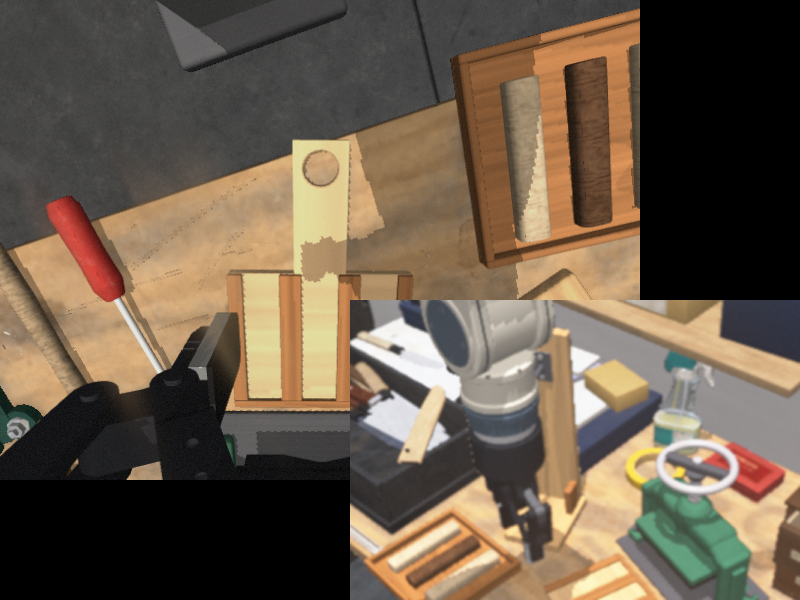

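All three handles lie flat in the tray; the tongue spans columns 293–349 with the hole at (321,168). Now checking the hook by dark mask against its predicted place in both fixed views.

```bash
python3 - <<'E'
from h import *
np.set_printoptions(precision=4,suppress=True)
o=telemetry.get_obs();C=cal("wrist",o)
h=onz(C,[(321,168)],.010)[0]; e=onz(C,[(293,200),(349,200)],.01); d=np.array([.951,-.309]); g=h[:2]+.039*d
print("hole",h,"w",np.linalg.norm(e[0]-e[1]),"grip",g,totool(o,[*g,.0015]),"edges",[totool(o,q)[1] for q in e])
a=np.radians(21.7);S=np.array([.598,.2015,0]);R=np.array([[np.cos(a),-np.sin(a),0],[np.sin(a),np.cos(a),0],[0,0,1]])
pts=dict(tip=(-.04,0,.288),seat=(-.029,0,.250),root=(.034,0,.266),pl=(.034,.04,.316),pr=(.034,-.04,.316),fl=(-.065,.046,.016),fr=(-.065,-.046,.016))
for n in("top","scene"):
    c=cal(n); q=proj(c,[S+R@np.array(p) for p in pts.values()]); print(n,dict(zip(pts,q.round(1).tolist())))
    im=cv2.imread(f"pics/a_{n}.png"); v=im.max(2)
    lo=q[:3].min(0).astype(int)-12; hi=q[:3].max(0).astype(int)+12
    print(lo,hi)
    for r in range(lo[1],hi[1]):
        x=np.where(v[r,lo[0]:hi[0]]<105)[0]+lo[0]
        if len(x): print(r,x.tolist())
E
```

```text
hole [0.3761 0.0558 0.01  ] w 0.04279745821980493 grip [0.4132 0.0438] [-0.0003 -0.0002  0.1851] edges [np.float64(-0.02158868085963967), np.float64(0.021208773591122818)]
top {'tip': [207.5, 205.3], 'seat': [209.9, 203.9], 'root': [199.0, 175.7], 'pl': [174.3, 176.1], 'pr': [211.4, 163.1], 'fl': [217.6, 238.3], 'fr': [250.0, 226.7]}
[186 163] [221 217]
163 [186, 187, 188, 189, 190, 213, 214, 215, 216, 217]
164 [186, 187, 213, 214, 215, 216, 217]
165 [213, 214, 215, 216, 217]
166 [213, 214, 215, 216, 217]
167 [214, 215, 216, 217]
168 [215, 216]
169 [215, 216, 217]
170 [216, 217]
171 [217]
172 [218]
173 [202, 203, 204]
174 [200, 201, 202, 203, 204, 205]
175 [199, 200, 201, 202, 203, 204, 205, 206, 220]
176 [194, 199, 200, 201, 202, 203, 204, 205, 206, 207]
177 [192, 193, 194, 195, 199, 200, 201, 202, 203, 204, 205, 206, 207, 208]
178 [190, 191, 192, 193, 194, 195, 196, 198, 199, 200, 201, 202, 203, 204, 205, 206, 207, 208, 209]
179 [190, 191, 192, 193, 194, 195, 196, 197, 198, 199, 200, 201, 202, 203, 204, 205, 206, 207, 208]
180 [191, 192, 193, 194, 195, 196, 197, 198, 199, 201, 202,
[... 3646 characters left out ...]
 252, 253]
160 [241, 242, 243, 244, 245, 246, 247, 248, 249, 250, 251, 252, 253, 254]
161 [241, 242, 243, 244, 245, 246, 247, 248, 249, 250, 251, 252, 253, 254]
162 [241, 242, 243, 244, 245, 246, 247, 248, 249, 250, 251, 252, 253, 254, 255]
163 [241, 242, 243, 244, 245, 246, 247, 248, 249, 250, 251, 252, 253, 254, 255, 256, 257]
164 [241, 242, 243, 244, 245, 246, 247, 248, 249, 250, 251, 252, 253, 254, 255, 256, 257]
165 [241, 242, 243, 244, 245, 246, 247, 248, 249, 250, 251, 252, 253, 254, 255, 256]
166 [241, 242, 243, 244, 245, 246, 247, 248, 249, 250, 251, 252, 253, 254, 255]
167 [245, 246, 247, 248, 249, 250, 251, 252, 253, 254]
168 [248, 249, 250, 251, 252, 253]
169 [252, 253]
175 [241]
```

play_rows(moves="0 0 0 0 0 0.025 0.06; 0 0 0 0 0 0.04 0.06; 0 0 0 0 0 0.04 0.06; 0 0 0 0 0 0.04 0.06; 0 0 0 0 0 0.03 0.06; 0 0 0 0 0 0.0095 0.06; 0 0 0 0 0 0 0.06; 0 0 0 0 0 0 0.03; 0 0 0 0 0 0 0.03; 0 0 0 0 0 0 0.03")

```text
time: 42.22
ee_pos: [0.4138, 0.0433, 0.0034]
tcp_rot: [0.157, 0.988, 0.0, 0.001]
wrist_force: [-1.7, 1.8, 7.6]
width: 0.0399
grasp_force: 59.5
```

play_rows(moves="0 0 0 0 0 0 0.03; 0 0 0 0 0 0 0.03; 0 0 0 0 0 0 0.03; 0 0 0 0 0 -0.005 0.03; 0 0 0 0 0 -0.01 0.03; 0 0 0 0 0 -0.015 0.03; 0 0 0 0 0 -0.02 0.03; 0 0 0 0 0 -0.02 0.03; 0 0 0 0 0 -0.02 0.03; 0 0 0 0 0 0 0.03")

```text
time: 43.48
ee_pos: [0.4139, 0.0431, 0.0936]
tcp_rot: [0.157, 0.988, 0.0, 0.002]
wrist_force: [0.7, 0.8, -2.3]
width: 0.0398
grasp_force: 60.5
```

play_rows(moves="0 0 0 0 0 -0.02 0.03; 0 0 0 0 0 -0.03 0.03; 0 0 0 0 0 -0.03 0.03; 0 0 0 0 0 -0.03 0.03; 0 0 0 0 0 -0.03 0.03; 0 0 0 -0.02 0 -0.03 0.03; 0 0 0 -0.025 0 -0.03 0.03; 0 0 0 -0.025 0 -0.02 0.03; 0 0 0 -0.02 0 0 0.03; 0 0 0 0 0 0 0.03")

```text
time: 44.72
ee_pos: [0.4993, 0.0149, 0.3106]
tcp_rot: [0.157, 0.988, -0.0, -0.001]
wrist_force: [-0.5, 0.4, -1.8]
width: 0.0394
grasp_force: 60.7
```

```bash
python3 - <<'E'
from h import *
im,C,o=snap("wrist","n"); print(o["ee_pos"],yaw(o),o["joint_positions"],o["wrist_force"],o["width"])
R=Ro.from_quat(o["tcp_rot"]).as_matrix(); f=lambda *p:o["ee_pos"]+R@np.array(p)
print("end,hole pred",proj(C,[f(.060,0,-.0066),f(.039,0,-.0066),f(.060,-.021,-.0066),f(.06,.021,-.0066)]).round(1).tolist())
hsv=cv2.cvtColor(im,cv2.COLOR_BGR2HSV)
for r in range(100,330,8): print(r,[hsv[r,c].tolist() for c in (300,321,340)])
E
```

```text
[0.49926096 0.01491013 0.31062467] 161.9088446810953 [-1.38296598e-01  1.61244444e-01  9.38430544e-02  1.50542325e+00
 -2.04308930e-05  1.77453271e-01] [-0.54457622  0.40530241 -1.78640234] 0.03935289615781531
end,hole pred [[321.7, 170.5], [321.7, 234.1], [255.7, 170.5], [387.8, 170.5]]
100 [[16, 98, 170], [16, 104, 182], [16, 108, 192]]
108 [[16, 105, 182], [16, 110, 195], [16, 102, 168]]
116 [[16, 110, 199], [16, 107, 186], [15, 97, 174]]
124 [[16, 106, 182], [15, 106, 174], [16, 82, 156]]
132 [[16, 108, 173], [15, 96, 164], [16, 92, 150]]
140 [[16, 98, 190], [16, 99, 168], [16, 89, 158]]
148 [[16, 108, 186], [16, 91, 165], [16, 105, 178]]
156 [[16, 109, 183], [16, 102, 182], [15, 111, 174]]
164 [[17, 115, 169], [16, 112, 187], [16, 117, 177]]
172 [[22, 89, 169], [17, 108, 111], [16, 112, 96]]
180 [[24, 86, 208], [16, 107, 159], [17, 104, 152]]
188 [[24, 84, 209], [17, 106, 163], [17, 110, 150]]
196 [[24, 85, 210], [17, 113, 176], [16, 104, 145]]
204 [[17, 113, 172], [15, 120, 185], [16, 112, 194]]
212 [[16, 119, 173], [16, 116, 174], [16, 115, 149]]
220 [[16, 116, 178], [17, 106, 145], [16, 98, 151]]
228 [[16, 110, 200], [16, 99, 139], [17, 89, 86]]
236 [[17, 108, 189], [16, 89, 137], [15, 105, 75]]
244 [[16, 108, 182], [14, 122, 117], [15, 106, 87]]
252 [[16, 107, 183], [16, 119, 161], [16, 97, 110]]
260 [[16, 106, 91], [16, 119, 184], [16, 104, 105]]
268 [[16, 109, 208], [17, 105, 107], [17, 109, 147]]
276 [[24, 85, 210], [21, 97, 205], [21, 95, 207]]
284 [[24, 85, 208], [22, 88, 208], [21, 94, 208]]
292 [[24, 86, 205], [21, 90, 207], [21, 95, 207]]
300 [[24, 85, 209], [22, 88, 206], [17, 107, 153]]
308 [[24, 87, 206], [22, 90, 209], [16, 107, 153]]
316 [[17, 105, 163], [16, 108, 156], [16, 106, 154]]
324 [[16, 105, 162], [17, 106, 157], [17, 110, 150]]
```

play_rows(moves="0 0 8 0 0 0 0.03; 0 0 10 0 0 0 0.03; 0 0 10 0 0 0 0.03; 0 0 10 0 0 0 0.03; 0 0 10 0 0 0 0.03; 0 0 10 0 0 0 0.03; 0 0 10 0 0 0 0.03; 0 0 10 0 0 0 0.03; 0 0 10 0 0 0 0.03; 0 0 10 0 0 0 0.03")

```text
time: 46.02
ee_pos: [0.4976, 0.0157, 0.3118]
tcp_rot: [0.85, 0.527, -0.0, -0.0]
wrist_force: [0.7, 1.4, -1.4]
width: 0.0398
grasp_force: 60.7
```

play_rows(moves="0 0 10 0 0 0 0.03; 0 0 10 0 0 0 0.03; 0 0 10 0 0 0 0.03; 0 0 7 0 0 0 0.03; 0 0 5.2 0 0 0 0.03; 0 0 0 0 0 0 0.03; 0 0 0 0 0 0 0.03")

```text
time: 46.9
ee_pos: [0.4981, 0.0154, 0.312]
tcp_rot: [0.982, 0.19, -0.0, -0.0]
wrist_force: [-0.6, -0.6, -1.9]
width: 0.0395
grasp_force: 60.8
```

play_rows(moves="0 0 0 0.01 -0.017 0 0.03; 0 0 0 0.0207 -0.034 0 0.03; 0 0 0 0.0207 -0.034 0 0.03; 0 0 0 0.0207 -0.034 0 0.03; 0 0 0 0.01 -0.017 0 0.03; 0 0 0 0 0 0 0.03; 0 0 0 0 0 0 0.03")

```text
time: 47.78
ee_pos: [0.5243, 0.1714, 0.312]
tcp_rot: [0.982, 0.189, -0.0, 0.0]
wrist_force: [0.4, -0.3, -1.1]
width: 0.0397
grasp_force: 60.8
```

```bash
python3 - <<'E'
from h import *
im,C,o=snap("wrist"); print(o["ee_pos"],yaw(o),o["joint_positions"],o["wrist_force"],o["width"])
R=Ro.from_quat(o["tcp_rot"]).as_matrix(); f=lambda *p:o["ee_pos"]+R@np.array(p)
print("hole pred",proj(C,[f(.039,0,-.0066)]))
a=np.radians(21.7);S=np.array([.598,.2015,0]);Q=np.array([[np.cos(a),-np.sin(a),0],[np.sin(a),np.cos(a),0],[0,0,1]])
print("tip,seat,root,pl,pr",proj(C,[S+Q@np.array(p) for p in [(-.04,0,.288),(-.029,0,.254),(.034,0,.266),(.034,.04,.316),(.034,-.04,.316)]]).round(1).tolist())
t,_,_=snap("scene","o_s")
v=np.zeros((600,800,3),np.uint8); v[:480,:640]=im; v[360:600,500:800]=cv2.resize(t[80:240,190:390],None,fx=1.5,fy=1.5,interpolation=cv2.INTER_CUBIC)
cv2.imwrite("pics/o.png",v)
E
```

```text
[0.52430844 0.17139584 0.31197981] 21.752561790496813 [ 1.64002902e-01  2.52845915e-01  2.16400839e-01  1.53460580e+00
 -3.63629902e-04  2.92594173e+00] [ 0.42880845 -0.26059808 -1.08393875] 0.039685197865537106
hole pred [[321.09629875 232.64821769]]
tip,seat,root,pl,pr [[319.4, 210.7], [319.7, 172.0], [319.6, 17.4], [179.5, -20.2], [458.3, -20.1]]
```

View pics/o.png

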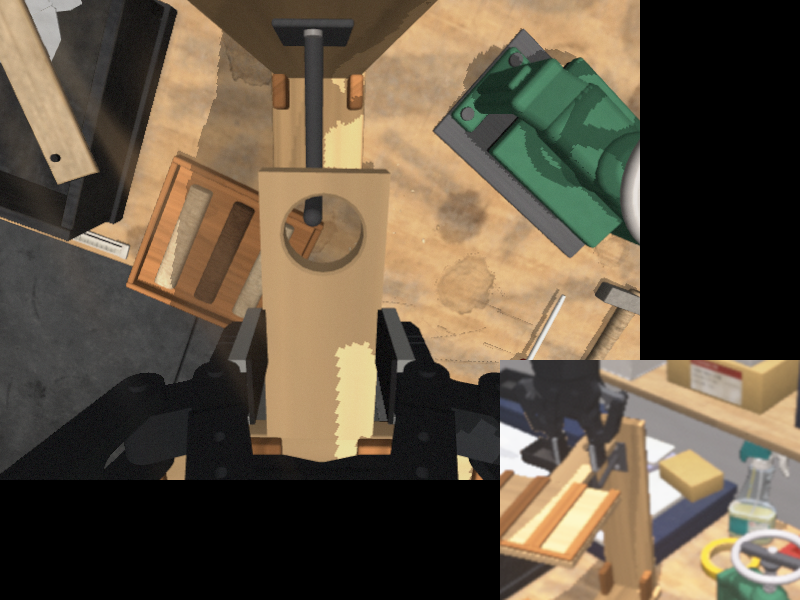

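Through the hole (centre (323,233)) the hook's tip shows at (313,216), the rod running back to the panel; only a few mm of correction needed.

```bash
python3 - <<'E'
from h import *
o=telemetry.get_obs();C=cal("wrist",o)
t=onz(C,[(313,215)],.288)[0];h=onz(C,[(323,232)],o["ee_pos"][2]+.0066)[0]
s=onz(C,[(313.5,60)],.262)[0]
print("tip",totool(o,t),"hole",totool(o,h),"rod",totool(o,s),totool(o,t)-totool(o,h))
E
```

```text
tip [ 0.03781251 -0.00328161  0.02415016] hole [ 0.03922235  0.00063248 -0.00659699] rod [ 0.09834924 -0.00321092  0.05015459] [-0.00140984 -0.0039141   0.03074714]
```

play_rows(moves="0 0 0 -0.001 -0.0039 0 0.03; 0 0 0 0 0 0.008 0.03; 0 0 0 0 0 0.008 0.03; 0 0 0 0.001 0 0.006 0.03; 0 0 0 0.002 0 0.007 0.03; 0 0 0 0.002 0 0.007 0.03; 0 0 0 0.002 0 0.006 0.03; 0 0 0 0.001 0 0.004 0.03; 0 0 0 0 0 0 0.03; 0 0 0 0 0 0 0.03")

```text
time: 49.12
ee_pos: [0.5295, 0.1783, 0.2663]
tcp_rot: [0.982, 0.189, 0.0, 0.0]
wrist_force: [0.6, -0.0, -1.9]
width: 0.0395
grasp_force: 60.8
```

play_rows(moves="0 0 0 0 0 0.003 0.03; 0 0 0 0 0 0 0.03; 0 0 0 0 0 0 0.07; 0 0 0 0 0 0 0.07; 0 0 0 0 0 0 0.07; 0 0 0 0 0 0 0.07; 0 0 0 0 0 0 0.07; 0 0 0 0 0 0 0.07; 0 0 0 0 0 0 0.07; 0 0 0 0 0 0 0.07")

```text
time: 50.38
ee_pos: [0.5295, 0.1783, 0.263]
tcp_rot: [0.982, 0.189, -0.0, -0.0]
wrist_force: [1.2, 0.0, 0.5]
width: 0.07
grasp_force: 0.0
```

```bash
python3 - <<'E'
from h import *
im,C,o=snap("wrist","p"); t,Ct,_=snap("scene","p_s"); print(o["ee_pos"],o["wrist_force"],o["width"],o["time"])
# where is the (ribbed) board now: orange ribs mask in the scene view vs before
for n,a in(("before",cv2.imread("pics/o_s.png")),("now",t)):
    h=cv2.cvtColor(a,cv2.COLOR_BGR2HSV); m=cv2.inRange(h,(5,130,60),(17,255,255)); m[:100]=0; m[300:]=0; m[:,:180]=0; m[:,310:]=0
    k,l,s,c=cv2.connectedComponentsWithStats(m); print(n,[(x.tolist(),y.round(0).tolist()) for x,y in zip(s,c) if x[4]>25][1:])
a=np.radians(21.7);S=np.array([.596,.2045,0]);Q=np.array([[np.cos(a),-np.sin(a),0],[np.sin(a),np.cos(a),0],[0,0,1]])
P=lambda *q:proj(Ct,[S+Q@np.array(q)])[0].round(0).tolist()
print("expected hung blade corners",P(-.025,.075,.16),P(-.025,-.075,.16),P(-.025,.075,.045),P(-.025,-.075,.045))
E
```

```text
[0.52947667 0.17826728 0.26298767] [1.1707295  0.03671914 0.45270834] 0.07002636521603472 50.375
before [([180, 154, 18, 21, 115], [187.0, 163.0]), ([180, 158, 90, 56, 1425], [222.0, 186.0]), ([256, 215, 9, 21, 140], [260.0, 225.0]), ([283, 220, 8, 22, 142], [287.0, 230.0]), ([180, 239, 74, 61, 1574], [215.0, 273.0])]
now [([233, 189, 66, 55, 946], [268.0, 218.0]), ([180, 239, 74, 61, 1562], [215.0, 273.0])]
expected hung blade corners [229.0, 192.0] [294.0, 205.0] [236.0, 232.0] [297.0, 245.0]
```

play_rows(moves="0 0 0 -0.01 0 0 0.07; 0 0 0 -0.02 0 -0.01 0.07; 0 0 0 -0.02 0 -0.02 0.07; 0 0 0 -0.03 0 -0.03 0.07; 0 0 0 -0.03 0 -0.04 0.07; 0 0 0 -0.03 0 -0.03 0.07; 0 0 0 0 0 0 0.07; 0 0 0 0 0 0 0.07; 0 0 0 0 0 0 0.07; 0 0 0 0 0 0 0.07")

```text
time: 51.72
ee_pos: [0.3996, 0.1265, 0.3921]
tcp_rot: [0.982, 0.189, -0.001, -0.0]
wrist_force: [-0.5, 0.5, 0.3]
width: 0.0699
grasp_force: 0.0
```

play_rows(moves="0 0 0 0 0 0 0.07; 0 0 0 0 0 0 0.07; 0 0 0 0 0 0 0.07; 0 0 0 0 0 0 0.07; 0 0 0 0 0 0 0.07; 0 0 0 0 0 0 0.07; 0 0 0 0 0 0 0.07; 0 0 0 0 0 0 0.07; 0 0 0 0 0 0 0.07; 0 0 0 0 0 0 0.07")

```text
time: 52.98
ee_pos: [0.3995, 0.1264, 0.393]
tcp_rot: [0.982, 0.189, -0.0, -0.0]
wrist_force: [-0.2, 0.8, 0.2]
width: 0.0705
grasp_force: 0.0
```

```bash
python3 - <<'E'
from h import *
a,Ct,o=snap("scene","q1"); b,_,_=snap("scene","q2"); print(o["ee_pos"],o["wrist_force"],o["time"], np.abs(a.astype(int)-b).max())
h=cv2.cvtColor(a,cv2.COLOR_BGR2HSV); m=cv2.inRange(h,(5,130,60),(17,255,255)); m[:100]=0; m[300:]=0; m[:,:140]=0; m[:,310:]=0
k,l,s,c=cv2.connectedComponentsWithStats(m); print([x.tolist() for x in s if x[4]>25][1:])
# wheel height: white rim centre in scene now vs expected open/shut
m=cv2.inRange(h,(0,0,185),(179,40,255)); m[:190]=0;m[245:]=0;m[:,:338]=0;m[:,402:]=0
ys,xs=np.where(m); print("rim box",xs.min(),xs.max(),ys.min(),ys.max())
th=np.linspace(0,6.28,60)
for z in(.184,.204): q=proj(Ct,[[.6493+.052*np.cos(t),-.036+.052*np.sin(t),z] for t in th]); print(z,q.min(0),q.max(0))
# handles: small-saturation pale / dark areas inside tray in top view
t,_,_=snap("top","q_top")
E
```

```text
[0.39945132 0.12639613 0.39300857] [-0.15791554  0.81807577  0.1561132 ] 52.975 9
[[140, 158, 14, 10, 76], [233, 189, 66, 54, 960], [150, 239, 104, 61, 2143]]
rim box 344 398 190 228
0.184 [344.26099946 200.1455209 ] [397.45463611 234.31452616]
0.204 [344.46245203 192.29725381] [398.43391349 226.30829745]
```

```bash
python3 - <<'E'
from h import *
C=cal("scene"); c=np.array([.417,.246,.022]); a=np.radians(-4); X=np.array([np.cos(a),np.sin(a),0]);Y=np.array([-np.sin(a),np.cos(a),0])
for n in("a_scene","q1"):
    im=cv2.imread(f"pics/{n}.png"); h=cv2.cvtColor(im,cv2.COLOR_BGR2HSV); print(n)
    for i in(-.05,0,.05):
        P=[c+i*X+s*Y for s in np.arange(-.07,.071,.01)]; print([h[int(round(y)),int(round(x))].tolist()[1:] for x,y in proj(C,P)])
E
```

```text
a_scene
[[151, 231], [152, 232], [152, 233], [153, 232], [151, 232], [152, 231], [153, 230], [152, 232], [153, 233], [152, 235], [151, 236], [151, 237], [151, 239], [153, 228], [153, 123]]
[[153, 222], [153, 222], [154, 222], [154, 223], [153, 223], [154, 224], [152, 226], [154, 223], [155, 219], [155, 219], [154, 224], [154, 227], [152, 231], [153, 230], [149, 123]]
[[150, 231], [150, 231], [151, 230], [151, 231], [151, 230], [152, 230], [151, 231], [152, 232], [150, 233], [150, 233], [151, 234], [150, 234], [150, 236], [152, 228], [150, 133]]
q1
[[150, 165], [67, 152], [71, 202], [72, 206], [140, 168], [142, 108], [118, 84], [123, 104], [137, 115], [153, 234], [69, 171], [47, 249], [31, 253], [115, 237], [151, 128]]
[[149, 157], [72, 149], [72, 203], [73, 199], [141, 159], [146, 131], [115, 89], [124, 99], [128, 102], [151, 187], [72, 169], [54, 246], [42, 251], [93, 244], [149, 127]]
[[146, 164], [77, 145], [74, 199], [75, 193], [141, 166], [139, 119], [118, 91], [122, 94], [139, 119], [149, 168], [84, 142], [62, 238], [45, 251], [95, 240], [146, 138]]
```

Profiles across the tray at x = −50, 0 and +50 mm each show pale, dark and pale handles at y ≈ −46, 0 and +46 mm. The board hangs still and the press is open.

```bash
python3 -c "
from cell import job
print(job.sign_off())"
```

```text
the job is handed in; nothing more can be done
None
```

The job is handed in, with no verdict returned: by my last camera checks the press is fully open, all three handles lie flat in the tray, the empty board hangs still on the hook, and the arm is clear; I avoided the other tools but took no final measurement of them.

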